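Start the hold-down screw of a welding fixture

TASK

The crank-handled hold-down screw is resting loosely on the thread of its boss. Take the orange grip and turn the crank backward (counter-clockwise seen from above) until you feel the screw drop into the start of the thread, then turn it forward (clockwise) one full turn from there. Finish still gripping the orange grip, holding the screw still and started, and leave the other things on the bench alone.

Things in the scene. Friction and masses are not known exactly. Their poses are not given: they have to be found in the camera images.
- sleeve: Orange upright grip at the crank's end, 28 mm diameter, 50 mm tall, 50 mm from the screw's axis. Origin: centre of its underside, z up. It spins freely on its pin, so the gripping hand need not turn as it goes round. It also slides on the pin from 0 to 30 mm above the crank arm with about 1.2 N of friction, and starts 9 to 13 mm above the arm.
- crank_hub (a point): Centre of the top of the dark steel crank hub (44 mm in diameter) on the screw's axis, 3 mm above the arm's top face; only the grip stands higher within the crank's circle. Carried round at the height where the grip stands at the start, the grip leaves the screw free to climb and drop by its own weight (about 8 N); pulled up or pushed down to the end of its slide, it moves the screw.
- boss_mouth (a point): Centre of the top face of the aluminium threaded boss (60 mm in diameter, its top 60 mm above the bench) on a steel fixture plate (200 x 160 mm, 14 mm thick, fixed to the bench, with a blue fence 44 mm high along one side). The upright screw's axis runs through this point.
- screw (a joint): Turn of screw and crank about the upright axis, rad, growing clockwise from above (forward, in) and counting on past full circles. Its zero is not where the thread starts: that is hidden and differs each time; the drop lies 1.5 to 4.3 rad backward of the start. Light friction, about 1 N at the grip. Right-hand thread, 8 mm pitch.
- screw_depth (a joint): How far the screw has sunk, m, growing downward. At the start it rests on the thread's ramp at 0.002 to 0.006; turned backward it climbs slowly to 0.000 to 0.001, then drops suddenly by about 8 mm to 0.008; from there each forward turn takes it 8 mm deeper. The crank arm's top face is 98 mm above the bench minus this depth.
- pipe_stub: Bystander: an upright steel tube, 48 mm in diameter, 70 mm tall. Origin: centre of its underside.
- gusset: Bystander: rusty brown steel bracket, base 90 x 60 mm with a triangular upright rib, about 75 mm tall. Origin: centre of its underside.
- wire_brush: Bystander: a wooden-handled brush lying on the bench. Origin: under its middle.

How it is judged:
By the outcome, as a careful person would: the job done as asked, in the order asked, and still so for the second after the job is handed in, while the arm keeps its last pose, push and grip.
It also fails if it takes over 54 s, if anything falls off the work surface, if the arm or the gripper's body presses on something with over 40 N, if the wrist force passes 120 N, or if a joint passes its speed limit or range.

ROBOT

A 6-joint arm with a two-finger parallel gripper is mounted at the origin on the work surface. World frame = base frame: x ahead of the robot, y to its left, z up, the work surface at z = 0. Lengths are in m, angles in rad, forces in N, time in s.
With the tool pointing down it reaches from about 0.325 to 0.85 m from the base axis. Payload 15.5 kg.
Tool frame: the origin (TCP) lies on the centre line of the jaws, within the pads' length; the fingertips stand 25 mm ahead of it and the grasp point (between the pads) lies 6 mm ahead of it (manip.tip_reach is the distance from the TCP to the fingertips, in m); x points along the fingers, y is the direction in which the jaws open and shut, and the axes are right-handed (so a half turn about x gives the same grasp; the last joint's range is limited). The gripper opens to 91 mm and grips with 3 to 60 N. Pads are 32 mm wide; open, the fingers measure 118 mm over their backs; the gripper's body (76 mm by 178 mm) begins 60 mm behind the grasp point.
Start: joints at [-1.335, 0.494, 1.345, -0, 1.302, -0.096], TCP at [0.203, -0.591, 0.239] pointing down, gripper open.
Joint ranges: [-2.91, 2.91], [-0.82, 2.16], [0.22, 2.67], [-1.22, 4.37], [0.12, 2.79], [-3.08, 3.08]. Speed limits (rad/s): [1.89, 1.89, 2.57, 3.01, 3.01, 3.01].

INTERFACE

Orientations are given as a 3x3 rotation matrix whose columns are the frame's x, y, z axes.
In Python, from bench import manip gives the robot as it stands. The module is installed in compiled form; this text tells all that it offers.
- The arm moves only by the tool apply_moves, never from a script. Its argument "series" is a list of rows, each a list of 5 numbers: the opening, from 0 (shut) to 1 (fully open), then the shift along the tool's x, y, z in mm, then the turn about the tool's x in rad. In form: [[gripper, tx, ty, tz, roll], ...]. A call has 1 to 5 rows; each row is the pose to reach, as a shift and turn from the pose commanded when the call began, along the tool's axes at that moment; what a row does not reach only later rows make up. A row lasts 1/8 s, in which the tool goes at most 62.5 mm and 10.7 degrees, less where a joint would pass 70% of its speed; a pose out of reach is approached as far as the arm can. A call with a gripper value outside its range is refused whole. The fingers move at their own pace and stop on an object; the grip force is fixed at half the most. Time passes only in rows, so rows that repeat a pose let the fingers close. It gives the time, the measured TCP pose, the force and the opening at its end, in the units of the state.
- manip.state(): the state, without advancing time (a new reading comes with each control period).
- manip.grab_frame(name): name is "scene" or "side" or "wrist"; returns (picture, depth): 384x512x3 uint8, red, green, blue; 384x512 float32, m along the optical axis (not along the pixel's ray), 0 where there is no reading.
- manip.camera_model(name): a dict with "fx", "fy", "cx", "cy" (pixels), "extrinsics" (4x4, takes a point from camera to world coordinates); the wrist camera has in their place "hand_eye" (4x4, takes a point from camera to tool coordinates, whose origin is the TCP and whose axes are the tool frame's). Camera axes: x right, y down, z forward; pixel columns grow to the right and rows downward; lengths in m; the calibration is good to about 2 mm. A picture is of the moment at which its call begins: read the wrist's pose just before it. camera_model takes no time and is no camera call.
- manip.finish_job(): hands the job in, once; it reports no verdict.
The state is a dict: "t": time; "q": joint angles; "qd": joint speeds; "tau": joint torques, N m; "tcp_pos": TCP position; "tool_rot": TCP orientation; "ft_force": force on the tool from outside, world axes, zero at the start; "wrist_torque": the same for the moment, N m; "width": opening from 0.0 (shut) to 1.0 (fully open).
Only numpy, scipy, OpenCV 4.12 (cv2) and the standard library are available. Lean on these libraries where they do the work, as an engineer would, in place of code of your own. Each camera call takes 0.05 s, during which the arm holds its last target.

## Working session

There is one attempt and no reset: what is moved stays moved. The work goes in short steps, Python scripts to look and compute and a tool call to move; the robot and the scene stay as the last step left them, time stands still between calls to the robot, and variables do not carry over. Pictures are saved under pics/ and viewed, and the job is handed in when it is done.

Besides the shell and the picture viewer there is one more tool, called after ">>>" in YAML: its name, and indented under it one key for each argument. apply_moves: Moves the arm, as the interface text tells. Its arguments: {"type":"object","properties":{"series":{"type":"array"}},"required":["series"]}

```bash
mkdir -p pics; cat > h.py <<'E'
import numpy as np,cv2
from bench import manip
def shot(n,tag):
    s=manip.state(); im,d=manip.grab_frame(n); cv2.imwrite(f'pics/{tag}.png',im[:,:,::-1]); np.savez(f'{tag}.npz',im=im,d=d,p=s['tcp_pos'],R=s['tool_rot']); return s,im,d
def cam(n,p=None,R=None):
    c=manip.camera_model(n)
    if 'extrinsics' in c: T=np.array(c['extrinsics'])
    else:
        B=np.eye(4);B[:3,:3]=R;B[:3,3]=p;T=B@np.array(c['hand_eye'])
    return c,T
def cloud(n,d,p=None,R=None):
    c,T=cam(n,p,R); v,u=np.mgrid[:d.shape[0],:d.shape[1]]
    P=np.stack([(u-c['cx'])/c['fx']*d,(v-c['cy'])/c['fy']*d,d],-1)
    return P@T[:3,:3].T+T[:3,3]
E
python3 - <<'E'
from h import *
for n in('scene','side','wrist'):
    s,im,d=shot(n,n+'0')
print({k:np.round(v,3) for k,v in s.items()})
a=cv2.imread('pics/scene0.png');b=cv2.imread('pics/side0.png')
for n in('scene','side'):
    z=np.load(n+'0.npz');im=z['im'].astype(int);P=cloud(n,z['d'])
    m=(im[...,0]>150)&(im[...,1]<150)&(im[...,1]>50)&(im[...,2]<80)&(z['d']>0)
    v,u=np.nonzero(m);Q=P[m];print(n,len(Q),u.min(),u.max(),v.min(),v.max(),np.round(np.percentile(Q,[2,50,98],axis=0),3))
E
```

```text
{'t': np.float64(0.1), 'q': array([-1.336,  0.494,  1.346,  0.   ,  1.303, -0.095]), 'qd': array([-0.   , -0.001, -0.001, -0.   ,  0.001,  0.001]), 'tau': array([ 2.0000e-03, -8.8024e+01, -3.8254e+01,  7.1000e-02,  4.8000e-02,
        0.0000e+00]), 'tcp_pos': array([ 0.203, -0.591,  0.238]), 'tool_rot': array([[-0.   ,  0.325, -0.946],
       [ 0.001, -0.946, -0.325],
       [-1.   , -0.001, -0.   ]]), 'ft_force': array([-0.08 , -0.032, -0.274]), 'wrist_torque': array([-0.006,  0.003,  0.025]), 'width': np.float64(1.002)}
scene 1253 16 503 0 277 [[-1.211 -0.156 -0.673]
 [ 0.748 -0.094  0.008]
 [ 0.79   1.4    0.154]]
side 288 161 313 113 222 [[ 0.563 -0.083  0.014]
 [ 0.571 -0.077  0.153]
 [ 0.762  0.121  0.157]]
```

View pics/scene0.png

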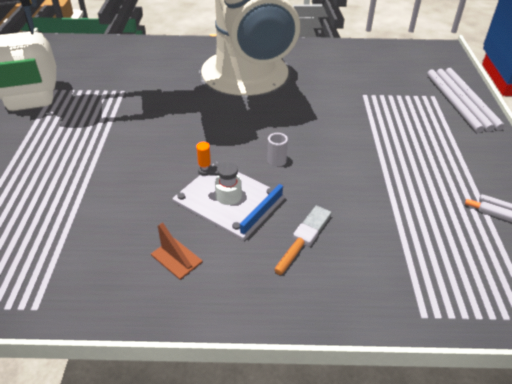

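View pics/side0.png

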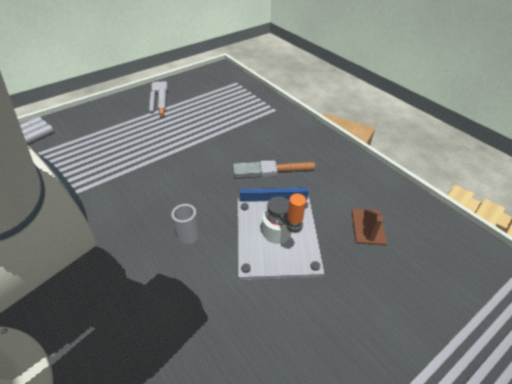

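```bash
python3 - <<'E'
from h import *
def st(n,u0,u1,v0,v1):
    z=np.load(n+'0.npz');P=cloud(n,z['d']);
    return z['im'][v0:v1,u0:u1].astype(int),P[v0:v1,u0:u1]
for n,b in(('scene',(190,220,138,180)),('side',(284,310,188,232))):
    im,P=st(n,*b); m=(im[...,0]>140)&(im[...,2]<90)&(im[...,0]-im[...,2]>100)
    Q=P[m];print(n,len(Q),np.round(np.percentile(Q,[2,50,98],axis=0),4))
    t=Q[Q[:,2]>np.percentile(Q[:,2],97)-.004];print('top',len(t),(t.min(0)+t.max(0))/2,np.ptp(t,axis=0),t.mean(0))
for n,b in(('scene',(212,245,158,185)),('side',(262,294,192,222))):
    im,P=st(n,*b); dark=(im.sum(2)<200)
    Q=P[dark&(P[...,2]>.085)&(P[...,2]<.115)];
    print(n,'hub',len(Q),np.round(np.percentile(Q,[2,50,98],axis=0),4))
    t=Q[Q[:,2]>np.percentile(Q[:,2],98)-.004];print('top',len(t),(t.min(0)+t.max(0))/2,np.ptp(t,axis=0))
a=cv2.imread('pics/scene0.png')[130:250,150:300];b=cv2.imread('pics/side0.png')[170:290,215:365]
cv2.imwrite('pics/crop0.png',np.hstack([cv2.resize(x,(400,320),interpolation=cv2.INTER_CUBIC) for x in(a,b)]))
for n in ('scene','side'): c,T=cam(n);print(np.round(T,3))
E
```

```text
scene 298 [[ 0.5482 -0.0807  0.1028]
 [ 0.5845 -0.0663  0.1424]
 [ 0.5896 -0.0542  0.1586]]
top 89 [ 0.96820153 -0.01349679  0.47237611] [0.81281244 0.13148863 0.63616523] [ 0.59416283 -0.06438965  0.17094535]
side 293 [[ 0.5624 -0.0829  0.1143]
 [ 0.57   -0.077   0.1543]
 [ 0.5849 -0.059   0.1574]]
top 156 [ 0.57416343 -0.06883201  0.15562633] [0.02556978 0.02647287 0.00466897] [ 0.5735219  -0.0699557   0.15597228]
scene hub 54 [[ 0.5713 -0.0505  0.0872]
 [ 0.5944 -0.0225  0.0926]
 [ 0.601  -0.0026  0.0963]]
top 29 [ 0.58584747 -0.02669184  0.09475631] [0.03028108 0.04885616 0.0045172 ]
side hub 79 [[ 0.5563 -0.0585  0.0859]
 [ 0.5651 -0.0441  0.093 ]
 [ 0.5774 -0.0182  0.0958]]
top 48 [ 0.56726206 -0.04092892  0.10147681] [0.02208429 0.04575617 0.01921499]
[[-0.018  0.671 -0.741  1.375]
 [ 1.     0.018 -0.008  0.052]
 [ 0.008 -0.741 -0.671  0.79 ]
 [ 0.     0.     0.     1.   ]]
[[ 0.805 -0.422  0.416  0.28 ]
 [-0.593 -0.573  0.566 -0.35 ]
 [-0.    -0.703 -0.712  0.58 ]
 [ 0.     0.     0.     1.   ]]
```

View pics/crop0.png

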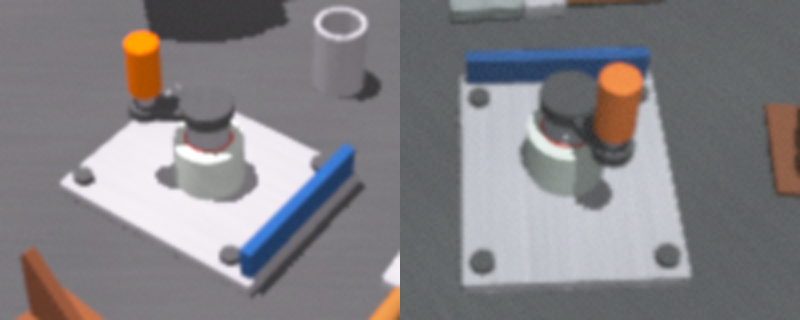

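```bash
python3 - <<'E'
from h import *
c=manip.camera_model('wrist');print(np.round(c['hand_eye'],3),c['fx'])
for n,b in(('scene',(205,250,155,190)),('side',(255,300,188,225))):
    z=np.load(n+'0.npz');im=z['im'].astype(int);P=cloud(n,z['d']);u0,u1,v0,v1=b
    P=P[v0:v1,u0:u1];im=im[v0:v1,u0:u1]
    h=P[...,2];nb=(np.ptp(im,axis=2)<40)
    for lo,hi in((.0915,.099),(.093,.099),(.055,.064)):
        Q=P[nb&(h>lo)&(h<hi)];print(n,lo,len(Q),np.round(Q.min(0),3),np.round(Q.max(0),3),np.round(Q.mean(0),4))
s=manip.state();R=np.array(s['tool_rot'])
print(R.T@(np.array([.57,-.05,.24])-s['tcp_pos']))
E
```

```text
[[-0.    -0.292  0.956 -0.147]
 [ 1.    -0.     0.     0.   ]
 [-0.     0.956  0.292 -0.085]
 [ 0.     0.     0.     1.   ]] 295.4993873977511
scene 0.0915 301 [ 0.553 -0.066  0.092] [0.601 0.004 0.099] [ 0.5802 -0.0278  0.0962]
scene 0.093 281 [ 0.553 -0.066  0.093] [0.601 0.004 0.099] [ 0.5797 -0.027   0.0965]
scene 0.055 198 [ 0.558 -0.046  0.055] [0.606 0.012 0.064] [ 0.5879 -0.0162  0.0604]
side 0.0915 395 [ 0.556 -0.077  0.092] [0.599 0.002 0.099] [ 0.5745 -0.0269  0.0964]
side 0.093 379 [ 0.556 -0.077  0.093] [0.599 0.002 0.099] [ 0.575  -0.0265  0.0966]
side 0.055 116 [ 0.549 -0.039  0.055] [0.578 0.008 0.063] [ 0.5613 -0.0134  0.0597]
[-0.00112237 -0.39232867 -0.52282845]
```

>>> apply_moves:
  series:
    - [1, 0, -376, -522, -1.157]
    - [1, 0, -376, -522, -1.157]
    - [1, 0, -376, -522, -1.157]
    - [1, 0, -376, -522, -1.157]
    - [1, 0, -376, -522, -1.157]

```text
t: 0.78
tcp_pos: [0.3843, -0.3343, 0.2389]
tool_rot: [[0.0, 0.956, -0.292], [-0.0, -0.292, -0.956], [-1.0, 0.0, 0.0]]
ft_force: [1.0, -1.5, -0.4]
width: 0.998
```

```bash
cat > to.py <<'E'
import sys
from h import *
s=manip.state();R=np.array(s['tool_rot'])
x,y,z,a=map(float,sys.argv[1:5])
d=R.T@(np.array([x,y,z])-s['tcp_pos']);ang=np.degrees(np.arctan2(R[1,1],R[0,1]))
print(s['t'],s['q'].round(3),'shift',(d*1000).round(1),'roll',round(-np.radians((a-ang+180)%360-180),3),'F',s['ft_force'].round(2),'p',s['tcp_pos'].round(4))
E
python3 to.py .574 -.066 .24 -4.7
```

```text
0.775 [-0.833  0.332  1.626  0.     1.184 -0.537] shift [  -1.1  103.  -312. ] roll -0.215 F [ 1.   -1.53 -0.43] p [ 0.3843 -0.3343  0.2389]
```

>>> apply_moves:
  series:
    - [1, 0, 103, -312, -0.215]
    - [1, 0, 103, -312, -0.215]
    - [1, 0, 103, -312, -0.215]
    - [1, 0, 103, -312, -0.215]
    - [1, 0, 103, -312, -0.215]

```text
t: 1.4
tcp_pos: [0.5663, -0.08, 0.2389]
tool_rot: [[0.0, 0.996, -0.087], [-0.0, -0.087, -0.996], [-1.0, 0.0, 0.0]]
ft_force: [0.2, -1.7, 0.2]
width: 1.0
```

```bash
python3 to.py .574 -.066 .24 -4.7
```

```text
1.4 [-0.245  0.419  1.479 -0.     1.243 -0.157] shift [ -1.1   6.4 -14.6] roll -0.005 F [ 0.23 -1.71  0.2 ] p [ 0.5663 -0.08    0.2389]
```

>>> apply_moves:
  series:
    - [1, 0, 5, -11, 0]
    - [1, 0, 5, -11, 0]
    - [1, 0, 5, -11, 0]

```text
t: 1.78
tcp_pos: [0.5706, -0.0726, 0.2388]
tool_rot: [[-0.001, 0.996, -0.089], [-0.0, -0.089, -0.996], [-1.0, -0.001, 0.0]]
ft_force: [-1.2, -0.7, 0.5]
width: 0.998
```

```bash
python3 - <<'E'
from h import *
for n in ('wrist','side'):
    s,im,d=shot(n,n+'1')
    P=cloud(n,d,s['tcp_pos'],s['tool_rot']);im=im.astype(int)
    near=np.hypot(P[...,0]-.576,P[...,1]+.045)<.085
    o=near&(im[...,0]-im[...,2]>90)&(P[...,2]>.1)
    Q=P[o];t=Q[Q[:,2]>np.median(Q[Q[:,2]>.14][:,2])-.003];print(n,'grip',len(Q),len(t),(np.percentile(t,1,axis=0)+np.percentile(t,99,axis=0))/2,np.ptp(t,axis=0).round(3),Q[:,2].min())
    hh=near&(np.ptp(im,axis=2)<40)&(P[...,2]>.09)&(P[...,2]<.105);Q=P[hh]
    print('hub',len(Q),np.percentile(Q,[1,50,99],axis=0).round(4),Q.min(0),Q.max(0))
print(s['tcp_pos'],s['t'])
E
```

```text
wrist grip 1104 806 [ 0.57710258 -0.06579683  0.1569354 ] [0.025 0.09  0.231] 0.11390918270781603
hub 2145 [[ 0.5606 -0.0616  0.0933]
 [ 0.5799 -0.0214  0.098 ]
 [ 0.6002  0.0035  0.1   ]] [ 0.55902605 -0.06799409  0.09016341] [0.60174868 0.00517933 0.10084617]
side grip 385 159 [ 0.57384034 -0.0702439   0.15542107] [0.025 0.027 0.005] 0.10914073261919871
hub 489 [[ 0.5569 -0.0829  0.0903]
 [ 0.5719 -0.0293  0.0964]
 [ 0.5973 -0.0006  0.099 ]] [ 0.55655099 -0.08378919  0.09014626] [0.59970752 0.00143194 0.09953264]
[ 0.57065386 -0.07269572  0.2389546 ] 1.825
```

View pics/wrist1.png

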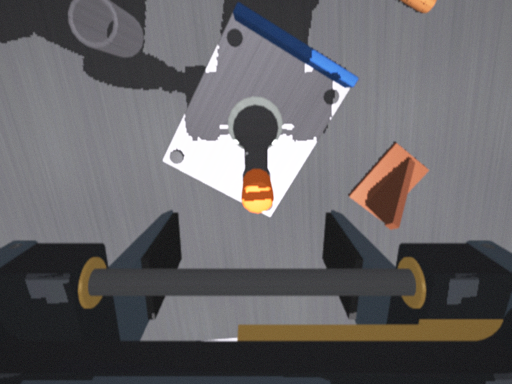

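>>> apply_moves:
  series:
    - [1, 0, 5, -5, 0]
    - [1, 0, 5, -5, 0]
    - [1, 30, 5, -5, 0]

```text
t: 2.25
tcp_pos: [0.5781, -0.0672, 0.2103]
tool_rot: [[0.004, 0.996, -0.087], [-0.001, -0.087, -0.996], [-1.0, 0.004, 0.001]]
ft_force: [0.1, 0.3, 0.7]
width: 1.002
```

```bash
python3 to.py .576 -.068 .138 -4
```

```text
2.25 [-0.218  0.461  1.494 -0.     1.183 -0.131] shift [72.3 -2.4  0.9] roll -0.018 F [0.05 0.34 0.65] p [ 0.5781 -0.0672  0.2103]
```

>>> apply_moves:
  series:
    - [1, 35, -1, 1, 0]
    - [1, 70, -1, 1, 0]
    - [1, 71, -1, 1, 0]
    - [1, 71, -1, 1, 0]

```text
t: 2.75
tcp_pos: [0.5763, -0.0679, 0.139]
tool_rot: [[0.001, 0.996, -0.087], [-0.0, -0.087, -0.996], [-1.0, 0.001, 0.0]]
ft_force: [-0.1, 0.4, 0.1]
width: 1.0
```

```bash
python3 to.py .576 -.068 .138 -4; python3 -c "
from h import *
shot('wrist','wrist2');shot('side','side2')
a=cv2.imread('pics/side2.png')[150:270,215:365];b=cv2.imread('pics/wrist2.png')
cv2.imwrite('pics/c2.png',np.hstack([cv2.resize(x,(400,300),interpolation=cv2.INTER_CUBIC) for x in(a,b)]))"
```

```text
2.75 [-0.22   0.545  1.571 -0.     1.024 -0.133] shift [ 1.  -0.3  0.1] roll -0.018 F [-0.13  0.38  0.07] p [ 0.5763 -0.0679  0.139 ]
```

View pics/c2.png

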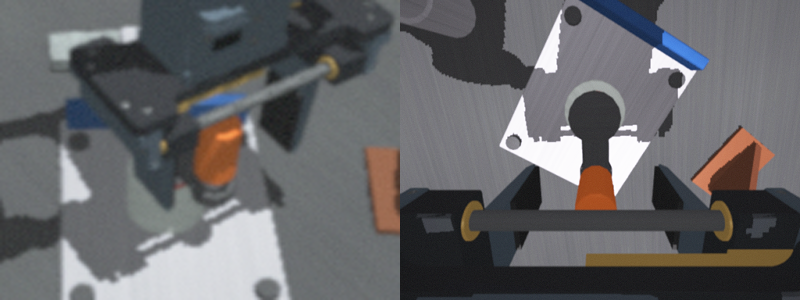

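The grip (wrist view, about (597,190) in the collage) sits centred between the open fingers. The hub top is at about (600,117), clear of the fingers. Closing now.

>>> apply_moves:
  series:
    - [0, 1, 0, 0, 0]
    - [0, 1, 0, 0, 0]
    - [0, 1, 0, 0, 0]
    - [0, 1, 0, 0, 0]
    - [0, 1, 0, 0, 0]

```text
t: 3.48
tcp_pos: [0.5757, -0.0678, 0.1369]
tool_rot: [[-0.0, 0.996, -0.087], [0.0, -0.087, -0.996], [-1.0, -0.0, -0.0]]
ft_force: [0.0, 1.3, -0.2]
width: 0.484
```

>>> apply_moves:
  series:
    - [0, 0, 0, 0, 0]
    - [0, 0, 0, 0, 0]
    - [0, 0, 0, 0, 0]
    - [0, 0, 0, 0, 0]

```text
t: 3.98
tcp_pos: [0.5756, -0.0678, 0.1369]
tool_rot: [[-0.0, 0.996, -0.087], [0.0, -0.087, -0.996], [-1.0, -0.0, -0.0]]
ft_force: [0.1, -0.1, -0.3]
width: 0.299
```

```bash
cat > w.py <<'E'
import sys
from h import *
tag=sys.argv[1]
s,im,d=shot('wrist',tag)
P=cloud('wrist',d,s['tcp_pos'],s['tool_rot']);im=im.astype(int)
near=np.hypot(P[...,0]-.579,P[...,1]+.018)<.021
Q=P[near&(P[...,2]>.07)&(P[...,2]<.11)&(np.ptp(im,axis=2)<45)]
print('hub z',np.median(Q[:,2]).round(4),len(Q),'F',s['ft_force'].round(2),'t',s['t'],'p',s['tcp_pos'].round(4),'w',s['width'],'q6',s['q'][[0,5]].round(2))
E
python3 w.py w3
```

```text
hub z 0.0984 3302 F [ 0.11 -0.14 -0.32] t 3.975 p [ 0.5756 -0.0678  0.1369] w 0.2992608822949857 q6 [-0.22 -0.13]
```

View pics/w3.png

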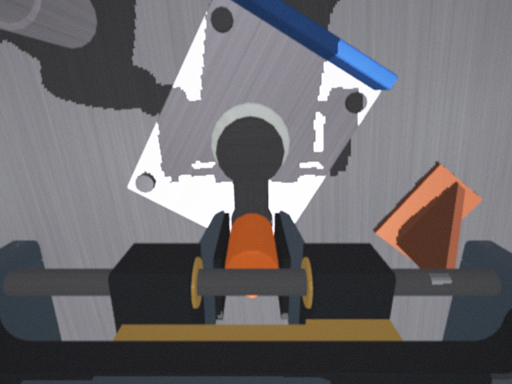

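>>> apply_moves:
  series:
    - [0, 0, 5.0, -0.3, 0]
    - [0, 0, 9.9, -1.0, 0]
    - [0, 0, 14.8, -2.2, 0]
    - [0, 0, 19.5, -3.9, 0]
    - [0, 0, 24.0, -6.1, 0]

```text
t: 4.65
tcp_pos: [0.6002, -0.0634, 0.1367]
tool_rot: [[-0.001, 0.996, -0.087], [0.0, -0.087, -0.996], [-1.0, -0.001, -0.0]]
ft_force: [-5.4, 2.9, 0.6]
width: 0.303
```

```bash
python3 w.py w4; python3 - <<'E'
import math
for b0 in (.5,1.0,1.4,1.7,2.0,2.3,2.6,2.9,3.2,3.5,3.8,4.1,4.4):
    print(b0,[(round(50*(math.sin(b0+k*.1)-math.sin(b0)),1),round(50*(math.cos(b0+k*.1)-math.cos(b0)),1)) for k in range(1,6)])
E
```

```text
hub z 0.099 3188 F [-5.39  2.93  0.63] t 4.65 p [ 0.6002 -0.0634  0.1367] w 0.3026128238129122 q6 [-0.2  -0.12]
0.5 [(4.3, -2.6), (8.2, -5.6), (11.9, -9.0), (15.2, -12.8), (18.1, -16.9)]
1.0 [(2.5, -4.3), (4.5, -8.9), (6.1, -13.6), (7.2, -18.5), (7.8, -23.5)]
1.4 [(0.6, -5.0), (0.7, -10.0), (0.3, -14.9), (-0.6, -19.9), (-2.0, -24.7)]
1.7 [(-0.9, -4.9), (-2.3, -9.7), (-4.1, -14.4), (-6.4, -18.8), (-9.2, -23.0)]
2.0 [(-2.3, -4.4), (-5.0, -8.6), (-8.2, -12.5), (-11.7, -16.1), (-15.5, -19.2)]
2.3 [(-3.5, -3.6), (-7.4, -6.7), (-11.5, -9.5), (-15.9, -11.9), (-20.5, -13.8)]
2.6 [(-4.4, -2.4), (-9.0, -4.3), (-13.8, -5.7), (-18.7, -6.7), (-23.7, -7.1)]
2.9 [(-4.9, -1.0), (-9.9, -1.4), (-14.9, -1.4), (-19.8, -0.8), (-24.7, 0.2)]
3.2 [(-5.0, 0.5), (-9.9, 1.6), (-14.6, 3.1), (-19.2, 5.1), (-23.6, 7.5)]
3.5 [(-4.6, 2.0), (-9.0, 4.4), (-13.1, 7.3), (-16.8, 10.5), (-20.3, 14.1)]
3.8 [(-3.8, 3.3), (-7.2, 6.9), (-10.3, 10.8), (-13.0, 15.0), (-15.2, 19.5)]
4.1 [(-2.7, 4.2), (-4.9, 8.7), (-6.7, 13.4), (-8.0, 18.2), (-8.8, 23.1)]
4.4 [(-1.3, 4.8), (-2.1, 9.8), (-2.4, 14.7), (-2.2, 19.7), (-1.5, 24.7)]
```

>>> apply_moves:
  series:
    - [0, 0, 4.3, -2.6, 0]
    - [0, 0, 8.2, -5.6, 0]
    - [0, 0, 11.9, -9.0, 0]
    - [0, 0, 15.2, -12.8, 0]
    - [0, 0, 18.1, -16.9, 0]

```text
t: 5.32
tcp_pos: [0.6191, -0.0482, 0.1366]
tool_rot: [[-0.002, 0.996, -0.087], [0.0, -0.087, -0.996], [-1.0, -0.002, -0.0]]
ft_force: [-8.0, 0.3, 0.8]
width: 0.298
```

```bash
python3 w.py w5
```

```text
hub z 0.0996 2971 F [-8.03  0.28  0.79] t 5.325 p [ 0.6191 -0.0482  0.1366] w 0.2984151737424019 q6 [-0.17 -0.09]
```

>>> apply_moves:
  series:
    - [0, 0, 2.5, -4.3, 0]
    - [0, 0, 4.5, -8.9, 0]
    - [0, 0, 6.1, -13.6, 0]
    - [0, 0, 7.2, -18.5, 0]

```text
t: 5.88
tcp_pos: [0.6277, -0.0306, 0.1365]
tool_rot: [[-0.002, 0.996, -0.087], [-0.0, -0.087, -0.996], [-1.0, -0.002, 0.0]]
ft_force: [-8.3, -0.8, 0.7]
width: 0.302
```

```bash
python3 w.py w6
```

```text
hub z 0.1 2828 F [-8.29 -0.79  0.75] t 5.875 p [ 0.6277 -0.0306  0.1365] w 0.30237113292917844 q6 [-0.14 -0.06]
```

>>> apply_moves:
  series:
    - [0, 0, -0.2, -5.0, 0]
    - [0, 0, -1, -10.0, 0]
    - [0, 0, -1.7, -14.9, 0]

```text
t: 6.3
tcp_pos: [0.6287, -0.0157, 0.1371]
tool_rot: [[0.001, 0.996, -0.087], [-0.0, -0.087, -0.996], [-1.0, 0.001, 0.0]]
ft_force: [-0.2, -2.5, -1.0]
width: 0.304
```

```bash
python3 w.py w7
```

```text
hub z 0.1004 1768 F [-0.17 -2.46 -1.03] t 6.3 p [ 0.6287 -0.0157  0.1371] w 0.3037874460672679 q6 [-0.12 -0.03]
```

>>> apply_moves:
  series:
    - [0, 0, -0.9, -4.9, 0]
    - [0, 0, -2.3, -9.7, 0]
    - [0, 0, -4.1, -14.4, 0]

```text
t: 6.72
tcp_pos: [0.6257, -0.0007, 0.1372]
tool_rot: [[0.001, 0.996, -0.087], [-0.0, -0.087, -0.996], [-1.0, 0.001, -0.0]]
ft_force: [3.5, -2.4, 0.7]
width: 0.302
```

```bash
python3 w.py w8
```

```text
hub z 0.1004 616 F [ 3.45 -2.4   0.75] t 6.725 p [ 0.6257 -0.0007  0.1372] w 0.3024717170635423 q6 [-0.1  -0.01]
```

View pics/w8.png

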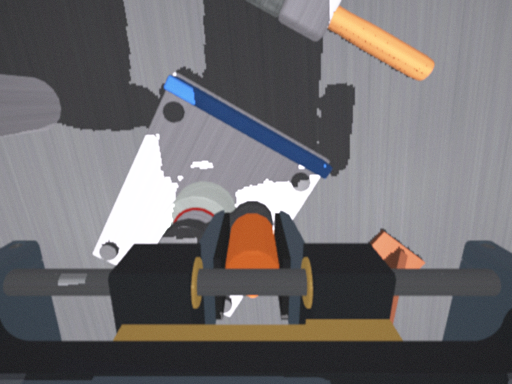

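```bash
cat > w.py <<'E'
import sys
from h import *
def rep(tag):
    z=np.load(tag+'.npz');P=cloud('wrist',z['d'],z['p'],z['R'])[198:222,238:268];h=P[...,2]
    a=h[(h>.06)&(h<.1035)&(np.hypot(P[...,0]-z['p'][0],P[...,1]-z['p'][1])<.03)]
    return len(a),np.median(a).round(4) if len(a) else None
if __name__=='__main__':
    tag=sys.argv[1]
    s,im,d=shot('wrist',tag)
    print('arm',rep(tag),'F',s['ft_force'].round(2),'t',s['t'],'p',s['tcp_pos'].round(4),'w',s['width'].round(3),'q6',s['q'][[0,5]].round(2))
E
python3 -c "
from w import *
for i in range(3,9): print(i,rep('w%d'%i))
for n in('side','scene'): shot(n,n+'8')
a=cv2.imread('pics/scene8.png')[110:230,150:300];b=cv2.imread('pics/side8.png')[150:270,215:365]
cv2.imwrite('pics/c8.png',np.hstack([cv2.resize(x,(400,320),interpolation=cv2.INTER_CUBIC) for x in(a,b)]))"
```

```text
3 (502, np.float64(0.0954))
4 (452, np.float64(0.0959))
5 (439, np.float64(0.0962))
6 (397, np.float64(0.0966))
7 (389, np.float64(0.0969))
8 (394, np.float64(0.097))
```

View pics/c8.png

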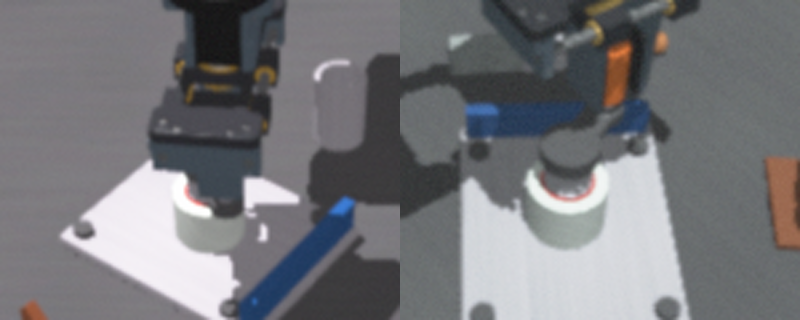

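>>> apply_moves:
  series:
    - [0, 0, -2.0, -4.4, 0]
    - [0, 0, -4.5, -8.6, 0]

```text
t: 7.12
tcp_pos: [0.6215, 0.008, 0.1369]
tool_rot: [[0.0, 0.996, -0.088], [-0.0, -0.088, -0.996], [-1.0, 0.0, 0.0]]
ft_force: [2.6, -0.8, -1.2]
width: 0.301
```

```bash
python3 w.py w9
```

```text
Traceback (most recent call last):
  File "w.py", line 10, in <module>
    print('arm',rep(tag),'F',s['ft_force'].round(2),'t',s['t'],'p',s['tcp_pos'].round(4),'w',s['width'].round(3),'q6',s['q'][[0,5]].round(2))
                                                                                             ^^^^^^^^^^^^^^^^
AttributeError: 'float' object has no attribute 'round'
```

>>> apply_moves:
  series:
    - [0, 0, -3.0, -4.0, 0]
    - [0, 0, -6.4, -7.6, 0]

```text
t: 7.42
tcp_pos: [0.6154, 0.0162, 0.1368]
tool_rot: [[-0.0, 0.996, -0.087], [-0.0, -0.087, -0.996], [-1.0, -0.0, 0.0]]
ft_force: [2.6, -1.8, -2.2]
width: 0.306
```

```bash
python3 w.py w10
```

```text
Traceback (most recent call last):
  File "w.py", line 10, in <module>
    print('arm',rep(tag),'F',s['ft_force'].round(2),'t',s['t'],'p',s['tcp_pos'].round(4),'w',s['width'].round(3),'q6',s['q'][[0,5]].round(2))
                                                                                             ^^^^^^^^^^^^^^^^
AttributeError: 'float' object has no attribute 'round'
```

```bash
sed -i "s/s\['width'\].round(3)/round(float(s['width']),3)/" w.py; python3 -c "
from w import *
print(rep('w9'),rep('w10'))
shot('side','side10')
cv2.imwrite('pics/c10.png',np.hstack([cv2.resize(x,(400,320)) for x in (cv2.imread('pics/w10.png'),cv2.imread('pics/side10.png')[150:270,215:365])]))"
```

```text
(390, np.float64(0.097)) (468, np.float64(0.0901))
```

View pics/c10.png

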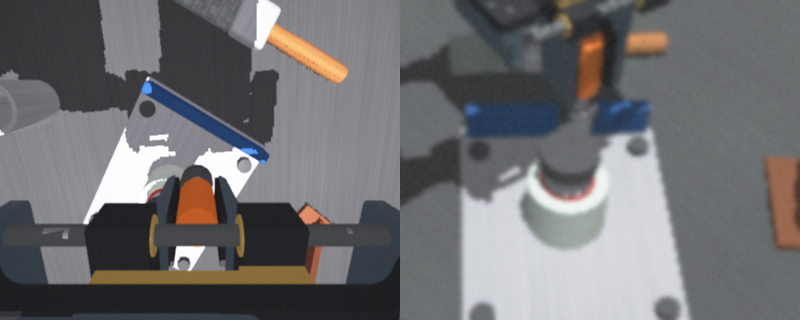

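```bash
python3 -c "
from w import *
from scipy.optimize import least_squares
p=np.array([np.load('w%d.npz'%i)['p'][:2] for i in range(3,11)])
f=lambda c:np.hypot(*(p-c).T)-.05
r=least_squares(f,[.579,-.018]);print(r.x,(f(r.x)*1000).round(2))
r2=least_squares(lambda c:np.hypot(*(p-c[:2]).T)-c[2],[.579,-.018,.05]);print(r2.x)
a=np.unwrap(np.arctan2(*(p-r.x).T[::-1]));print(a.round(3),(a-a[0]).round(3))
R=np.load('w10.npz')['R'];c=R.T@np.append(r.x-p[-1],0);print('centre in tool mm',c*1000)
b=np.arctan2(-c[1],-c[2])
import sys
print('b now',b)
"
```

```text
[ 0.5789845  -0.01812305] [-0.25  0.02  0.12  0.28 -0.18 -0.17 -0.12  0.07]
[ 0.57932137 -0.01825905  0.04971506]
[-1.638 -1.134 -0.642 -0.251  0.048  0.357  0.552  0.757] [0.    0.504 0.996 1.387 1.686 1.995 2.19  2.395]
centre in tool mm [ 2.03144116e-02 -3.32631918e+01  3.74210404e+01]
b now 2.4149496444751173
```

```bash
cat > nx.py <<'E'
import sys
from w import *
def go(db,n):
    s=manip.state();R=np.array(s['tool_rot']);p=s['tcp_pos']
    c=R.T@np.append(np.array([.5790,-.0181])-p[:2],0)*1000;b=np.arctan2(-c[1],-c[2])
    print('b',b.round(3),'r',np.hypot(c[1],c[2]).round(2),'F',s['ft_force'].round(1),'z',p[2].round(4),'t',s['t'])
    for k in range(1,n+1):
        print((c[1]+50*np.sin(b+db*k)).round(1),(c[2]+50*np.cos(b+db*k)).round(1))
go(float(sys.argv[1]),int(sys.argv[2]))
E
python3 nx.py -.2 5
```

```text
b 2.425 r 49.96 F [ 0.1  1.9 -1.3] z 0.1368 t 7.525
6.9 7.2
12.1 15.7
15.6 25.1
17.1 35.0
16.6 44.9
```

>>> apply_moves:
  series:
    - [0, 0, 6.9, 7.2, 0]
    - [0, 0, 12.1, 15.7, 0]
    - [0, 0, 15.6, 25.1, 0]
    - [0, 0, 17.1, 35.0, 0]
    - [0, 0, 16.6, 44.9, 0]

```text
t: 8.15
tcp_pos: [0.6276, -0.0308, 0.1365]
tool_rot: [[-0.002, 0.996, -0.088], [0.0, -0.088, -0.996], [-1.0, -0.002, -0.0]]
ft_force: [-7.1, 5.4, -2.4]
width: 0.302
```

```bash
python3 nx.py -.2 5; python3 w.py w11
```

```text
b 1.403 r 50.25 F [-7.1  5.4 -2.4] z 0.1365 t 8.15
-2.9 9.6
-7.4 18.5
-13.6 26.3
-21.2 32.8
-29.9 37.6
arm (476, np.float64(0.089)) F [-7.09  5.43 -2.37] t 8.15 p [ 0.6276 -0.0308  0.1365] w 0.302 q6 [-0.14 -0.06]
```

>>> apply_moves:
  series:
    - [0, 0, -3.5, 9.6, 0]
    - [0, 0, -8.4, 18.5, 0]
    - [0, 0, -14.6, 26.3, 0]
    - [0, 0, -22.2, 32.8, 0]
    - [0, 0, -30.9, 37.6, 0]

```text
t: 8.82
tcp_pos: [0.5942, -0.0655, 0.1371]
tool_rot: [[0.001, 0.996, -0.088], [-0.0, -0.088, -0.996], [-1.0, 0.001, 0.0]]
ft_force: [2.7, 2.0, -2.1]
width: 0.301
```

```bash
python3 nx.py -.2 5; python3 w.py w12
```

```text
b 0.397 r 49.76 F [ 2.7  2.  -2.1] z 0.1371 t 8.825
-9.5 3.1
-19.4 4.1
-29.3 3.1
-38.8 0.1
-47.6 -4.7
arm (487, np.float64(0.0879)) F [ 2.7   1.96 -2.15] t 8.825 p [ 0.5942 -0.0655  0.1371] w 0.301 q6 [-0.21 -0.12]
```

>>> apply_moves:
  series:
    - [0, 0, -9.5, 3.1, 0]
    - [0, 0, -19.4, 4.1, 0]
    - [0, 0, -29.3, 3.1, 0]
    - [0, 0, -38.8, 0.1, 0]
    - [0, 0, -47.6, -4.7, 0]

```text
t: 9.5
tcp_pos: [0.5464, -0.0557, 0.1369]
tool_rot: [[-0.001, 0.996, -0.087], [-0.0, -0.087, -0.996], [-1.0, -0.001, 0.0]]
ft_force: [1.5, -1.4, -2.4]
width: 0.299
```

```bash
python3 nx.py -.2 5; python3 w.py w13
```

```text
b -0.626 r 49.79 F [ 1.5 -1.4 -2.4] z 0.1369 t 9.5
-7.6 -6.5
-13.6 -14.4
-17.9 -23.4
-20.3 -33.1
-20.8 -43.1
arm (507, np.float64(0.0866)) F [ 1.48 -1.38 -2.38] t 9.5 p [ 0.5464 -0.0557  0.1369] w 0.299 q6 [-0.21 -0.12]
```

>>> apply_moves:
  series:
    - [0, 0, -7.6, -6.5, 0]
    - [0, 0, -13.6, -14.4, 0]
    - [0, 0, -17.9, -23.4, 0]
    - [0, 0, -20.3, -33.1, 0]
    - [0, 0, -20.8, -43.1, 0]

```text
t: 10.18
tcp_pos: [0.5296, -0.0103, 0.1367]
tool_rot: [[-0.001, 0.996, -0.087], [0.0, -0.087, -0.996], [-1.0, -0.001, -0.0]]
ft_force: [-2.7, -2.0, -1.8]
width: 0.301
```

```bash
python3 nx.py -.2 5; python3 w.py w14
```

```text
b -1.639 r 49.97 F [-2.7 -2.  -1.8] z 0.1367 t 10.175
1.6 -9.8
5.2 -19.2
10.6 -27.6
17.5 -34.7
25.8 -40.4
arm (499, np.float64(0.0851)) F [-2.67 -2.03 -1.78] t 10.175 p [ 0.5296 -0.0103  0.1367] w 0.301 q6 [-0.13 -0.05]
```

>>> apply_moves:
  series:
    - [0, 0, 1.6, -9.8, 0]
    - [0, 0, 5.2, -19.2, 0]
    - [0, 0, 10.6, -27.6, 0]
    - [0, 0, 17.5, -34.7, 0]
    - [0, 0, 25.8, -40.4, 0]

```text
t: 10.85
tcp_pos: [0.5592, 0.0278, 0.1366]
tool_rot: [[-0.001, 0.996, -0.087], [0.001, -0.087, -0.996], [-1.0, -0.002, -0.001]]
ft_force: [-4.3, 1.3, -1.6]
width: 0.306
```

```bash
python3 nx.py -.2 5; python3 w.py w15
```

```text
b -2.647 r 49.98 F [-4.3  1.3 -1.6] z 0.1366 t 10.85
9.2 -3.9
19.0 -5.8
29.0 -5.7
38.8 -3.7
47.9 0.2
arm (490, np.float64(0.0839)) F [-4.3   1.28 -1.63] t 10.85 p [0.5592 0.0278 0.1366] w 0.306 q6 [-0.06  0.03]
```

>>> apply_moves:
  series:
    - [0, 0, 9.2, -3.9, 0]
    - [0, 0, 19.0, -5.8, 0]
    - [0, 0, 29.0, -5.7, 0]
    - [0, 0, 38.8, -3.7, 0]
    - [0, 0, 47.9, 0.2, 0]

```text
t: 11.52
tcp_pos: [0.608, 0.0225, 0.137]
tool_rot: [[0.001, 0.996, -0.087], [0.0, -0.087, -0.996], [-1.0, 0.001, -0.0]]
ft_force: [-1.1, 3.1, -2.3]
width: 0.301
```

```bash
python3 w.py w16; python3 nx.py -.1 4
```

```text
arm (490, np.float64(0.0827)) F [-1.14  3.12 -2.27] t 11.525 p [0.608  0.0225 0.137 ] w 0.301 q6 [-0.06  0.03]
b 2.579 r 49.86 F [ 2.3 -0.3 -1.8] z 0.1371 t 11.575
4.2 2.8
7.9 6.0
11.4 9.7
14.4 13.6
```

>>> apply_moves:
  series:
    - [0, 0, 4.2, 2.8, 0]
    - [0, 0, 7.9, 6.0, 0]
    - [0, 0, 10.3, 8.5, 0]
    - [0, 0, 10.3, 8.5, 0]
    - [0, 0, 10.3, 8.5, 0]

```text
t: 12.2
tcp_pos: [0.6179, 0.0127, 0.1373]
tool_rot: [[0.002, 0.996, -0.088], [-0.0, -0.088, -0.996], [-1.0, 0.002, -0.0]]
ft_force: [5.3, 2.5, -2.2]
width: 0.301
```

```bash
python3 w.py w17; python3 nx.py -.1 1; python3 -c "
from h import *
shot('side','side17')
cv2.imwrite('pics/c17.png',np.hstack([cv2.resize(x,(400,320)) for x in (cv2.imread('pics/w17.png'),cv2.imread('pics/side17.png')[150:270,215:365])]))"
```

```text
arm (492, np.float64(0.0824)) F [ 5.28  2.49 -2.24] t 12.2 p [0.6179 0.0127 0.1373] w 0.301 q6 [-0.08  0.01]
b 2.329 r 49.55 F [ 4.2  2.8 -1.4] z 0.1373 t 12.25
3.6 3.5
```

View pics/c17.png

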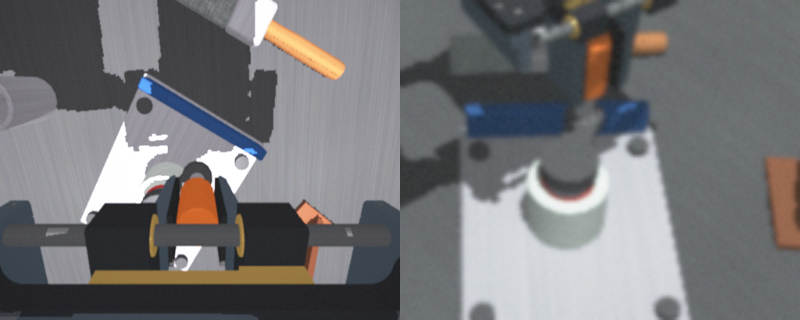

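```bash
python3 -c "
from bench import manip
s=manip.state();print(s['tcp_pos'],s['qd'].round(4),s['width']);print(manip.finish_job())"
```

```text
[0.61786599 0.01267745 0.1373811 ] [ 0.0006 -0.0017  0.0002  0.0003 -0.001  -0.0006] 0.30303017973492685
the job is handed in; nothing more can be done
None
```

I took the orange grip and turned the crank backward until the screw dropped into the thread. I then turned it forward one full turn and handed the job in at about 12.3 s, still gripping.

- **Drop:** after about 2.2–2.4 rad of backward turning, the crank arm fell from 97.0 to 90.1 mm above the bench. The drop fell between two camera checks, so its angle is known only to about ±0.1 rad. The side view also showed the hub lower.
- **Forward turn:** about 6.26 rad from my best estimate of the drop angle, or 6.16–6.37 rad allowing for that uncertainty.
- **Depth:** the crank arm sank steadily to 82.4 mm. That is 7.7 mm, against the 8 mm expected for one turn; the shortfall is probably camera depth error.
- **Last checks:**
  - The arm was still.
  - The opening was 0.30, so the grip was held.
  - The wrist force was about 5 N, mostly inward toward the screw's axis. The highest reading in my checks while turning was about 9 N.
  - The last wrist and side pictures showed nothing on the bench disturbed, but I did not measure the bystanders' positions.

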